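Tip the tea carton flat and shut the drawer

ROBOT

A 6-joint arm with a two-finger parallel gripper is mounted at the origin on a cart in front of the work surface, level with it; the furniture and walls round the work are solid. World frame = base frame: x ahead of the robot, y to its left, z up, the work surface at z = 0. Lengths are in m, angles in degrees, forces in N, time in s.
With the tool pointing down it reaches from about 0.375 to 0.9 m from the base axis. Payload 3.1 kg.
Tool frame: the origin (TCP) lies at the very end of the fingers, on their centre line; the grasp point (between the pads) lies 19 mm behind it; z points along the fingers, y is the line along which they close (so a half turn about z gives the same grasp; the last joint's range is limited). The gripper opens to 87 mm and grips with 3 to 60 N. Pads are 19 mm wide; open, the fingers measure 117 mm over their backs; the gripper's body (75 mm by 190 mm) begins 51 mm behind the grasp point.
Start: joints at [-77.378, 30.224, 82.088, -0, 67.689, -10.227], TCP at [0.243, -0.576, 0.198] pointing down, gripper open.
Joint ranges: [-176.69, 176.69], [-43.24, 126.21], [12.49, 139.97], [-82, 262], [0, 151.66], [-163.58, 163.58]. Speed limits (degrees/s): [159.86, 159.86, 180, 180, 180, 180].

INTERFACE

Orientations are given as a 3x3 rotation matrix whose columns are the frame's x, y, z axes.
In Python, from rig import bot gives the robot as it stands.
- The arm moves only by the tool move_arm, never from a script. Its argument "increments" is a list of rows, each an object with "xyz": the shift along the tool's x, y, z in mm, a list of three; "roll": the turn about the tool's z in rad; "grip": the opening in per cent of the stroke, from 0 (shut) to 100 (fully open). A call has 1 to 5 rows; each row shifts and turns the commanded pose from where the row before left it, along the tool's axes as they then stand; what a row does not reach is not made up. A row lasts 1/12 s, in which the tool goes at most 41.7 mm and 7.16 degrees, less where a joint would pass 70% of its speed; a pose out of reach is approached as far as the arm can. A call is refused whole if a number of a shift passes 41.7 or a number of a turn 0.125, either way. A call with a gripper value outside its range is refused whole. The fingers move at their own pace and stop on an object; the grip force is fixed at half the most. Time passes only in rows, so rows that do not move let the fingers close. It gives the time, the measured TCP pose, the force, the opening and the grip force at its end, in the units of the state.
- bot.read_state(): the state, without advancing time (a new reading comes with each control period).
- bot.capture(name): name is "side" or "top" or "wrist"; returns (picture, depth): 480x640x3 uint8, red, green, blue; 480x640 float32, m along the optical axis (not along the pixel's ray), 0 where there is no reading.
- bot.camera_model(name): a dict with "intrinsics" (3x3 intrinsics, pixels), "rvec" (rotation vector, rad) and "tvec" (3), from world to camera coordinates, as OpenCV has them; the wrist camera has in their place "tool_from_camera" (4x4, takes a point from camera to tool coordinates, whose origin is the TCP and whose axes are the flange's). Camera axes: x right, y down, z forward; pixel columns grow to the right and rows downward; lengths in m; the calibration is good to about 2 mm. A picture is of the moment at which its call begins: read the wrist's pose just before it. camera_model takes no time and is no camera call.
- bot.hand_in(): hands the job in; it is judged then, once.
Trained networks look in the newest picture that a camera, given by its name, has taken for a name from the list of things; names that differ only in an ending like _2 or _b are one class to them, and where a whole thing is asked for, a point or a joint stands for the part that bears it (a point fixed in the world has none). Each returns a list of dicts, best first, with "conf" (0 to 1); they miss things now and then, are a little off and sometimes report something else, mostly with a low value. They report only what shows in the picture. A call takes as long as a camera call.
- bot.spot_in(label, camera): "at" ([x, y, z] in m, in the coordinates of the camera as it stood for that picture, good to about 4 mm: the middle of the surface that is visible of it).
- bot.trace(label, camera): "mask" (480x640 bool, what is visible of it).
The state is a dict: "time_s": time; "joint_positions": joint angles; "qvel": joint speeds; "tau": joint torques, N m; "position": TCP position; "tcp_rot": TCP orientation; "force": force on the tool from outside, world axes, zero at the start; "moment": the same for the moment, N m; "opening": opening from 0.0 (shut) to 1.0 (fully open); "grasp_force": force on a finger pad.
Only numpy, scipy, OpenCV 4.12 (cv2) and the standard library are available. Lean on these libraries where they do the work, as an engineer would, in place of code of your own. Each camera call takes 0.05 s, during which the arm holds its last target. There are 200 camera calls.

TASK

The tea drawer cannot be shut because the carton of tea has been left standing on end in it. Using only your fingertips, gently push the carton over near its top, towards the end of the drawer with more room, so that it lies flat along its compartment, then push the drawer fully shut. Do not grip or lift the carton, and leave the things on top of and beside the drawer unit where they are.

Things in the scene. Friction and masses are not known exactly. Their poses are not given: they have to be found in the camera images.
- drawer_unit: low wooden drawer unit, fixed on the worktop, 400 wide (its y) x 190 deep (x) x 114 mm high. Origin: centre of its underside; x points from its front to its back, z up. Its one drawer opens to -x. Two canisters and a jar stand on its top, 60 mm or more behind the top's front edge, reaching 254 mm above the worktop.
- tea_drawer (a joint): opening of the drawer in m: 0 fully shut, about 0.13 to 0.15 at the start, 0.155 at the outer stop. It slides stiffly (about 2 N) and stays where it is left; there is no catch.
- drawer_face (a point): centre of the outer face of the drawer front, moves with the drawer; axes as the unit's (the face looks to -x). The front is 398 wide, 16 thick, 85 mm high (13 to 98 mm above the worktop); shut, it overlaps the unit's front. Two steel knobs, 25 mm across, stick out 28 mm, 110 mm to either side of the centre.
- lane_mid (a point): centre of the floor of the drawer's front compartment, moves with the drawer; axes as the unit's. Compartment: 98 mm deep (x), 362 long (y), floor 23 mm above the worktop; in front the drawer front (top at 98 mm), end walls (65 mm), divider behind (60 mm), then a narrow one with a loose teaspoon. The unit is 77 mm high inside above the drawer floor.
- tea_carton: red cardboard tea carton, loose, 134 mm long (its y) x 70 (x) x 62 (z), 70 to 140 g. Origin: centre of its base face (z = 0). It starts on end in the front compartment, y axis up, top 157 mm above the worktop, 62 mm along the compartment. It stands anywhere along it; only towards the farther end is there room for it to fall (15 mm or more to spare). Base or lid may be down.
- carton_mid (a point): middle of the carton (31 mm above its base face along its z); axes as the carton's
- tea_canister: white canister with a wooden lid, 102 mm across, 140 mm high, loose on top of the unit, left; origin centre of underside. Bystander.
- coffee_canister: white canister with a wooden lid, 102 mm across, 140 mm high, loose on top of the unit, middle; origin centre of underside. Bystander.
- honey_jar: honey jar with a red lid, 60 mm across, 86 mm high, loose on top of the unit, right; origin centre of underside. Bystander.
- green_mug: green and white mug, 86 mm across, 99 mm high, loose on the worktop to the left of the unit; origin centre of underside. Bystander.
- yellow_apple: yellow apple, 80 mm, loose on the worktop at the right; origin centre of underside. Bystander.

How it is judged (in metres and radians):
On the way:
1. the carton lies flat in the front compartment of the drawer while the drawer is still open (angle between tea_carton's own y axis and vertical between 1.45 and 1.69 rad and height (world z) of carton_mid between 0.045 and 0.062 m and x of carton_mid in the frame of lane_mid between -0.03 and 0.03 m and y of carton_mid in the frame of lane_mid between -0.13 and 0.13 m and angle between the y axis of tea_carton and the y axis of lane_mid, either way round below 0.25 rad and value of joint tea_drawer above 0.08 m), for 0.3 s.
At the end, for the whole second after the job is handed in: The carton lies flat (within 7 degrees) along the front compartment, wholly in it, at rest, the drawer is shut to within 6 mm, and the canisters, jar, mug and apple stand within 40 mm of where they were (angle between tea_carton's own y axis and vertical between 1.45 and 1.69 rad and height (world z) of carton_mid between 0.045 and 0.062 m and x of carton_mid in the frame of lane_mid between -0.03 and 0.03 m and y of carton_mid in the frame of lane_mid between -0.13 and 0.13 m and angle between the y axis of tea_carton and the y axis of lane_mid, either way round below 0.25 rad and value of joint tea_drawer below 0.006 m and linear speed of tea_carton below 0.02 m/s and distance of each of tea_canister, coffee_canister, honey_jar, green_mug, yellow_apple from where it was at the start of the episode below 0.04 m); the robot touches nothing.
It fails at once if the carton is lifted or carried (its middle more than 20 mm above where it tips over by itself) (height (world z) of carton_mid above 0.117 m).
It fails at once if the fingers crush or pinch the carton (over 20 N) (contact force between the fingers and tea_carton above 20 N).
It fails at once if a canister, the jar, the mug or the apple is shoved or knocked (moved over 40 mm) (distance of any of tea_canister, coffee_canister, honey_jar, green_mug, yellow_apple from where it was at the start of the episode above 0.04 m).
It also fails if it takes over 45 s, if anything falls off the work surface, if the arm or the gripper's body presses on something with over 40 N, if the wrist force passes 120 N, or if a joint passes its speed limit or range.

## Working session

There is one attempt and no reset: what is moved stays moved. The work goes in short steps, Python scripts to look and compute and a tool call to move; the robot and the scene stay as the last step left them, time stands still between calls to the robot, and variables do not carry over. Pictures are saved under pics/ and viewed, at most 10 in all, crops included, and the job is handed in when it is done.

Besides the shell and the picture viewer there is one more tool, called after "Request:" in YAML: its name, and indented under it one key for each argument. move_arm: Moves the arm, as the interface text tells. Its arguments: {"type":"object","properties":{"increments":{"type":"array"}},"required":["increments"]}

```bash
mkdir -p pics; cat > h.py <<'E'
import numpy as np,cv2
from rig import bot
def cam(name):
    s=bot.read_state(); p,d=bot.capture(name); m=bot.camera_model(name); K=np.array(m["intrinsics"])
    if name=="wrist":
        T=np.eye(4);T[:3,:3]=s["tcp_rot"];T[:3,3]=s["position"];T=T@np.array(m["tool_from_camera"])
    else:
        R=cv2.Rodrigues(np.array(m["rvec"],float))[0];T=np.eye(4);T[:3,:3]=R.T;T[:3,3]=-R.T@np.array(m["tvec"]).ravel()
    return p,d,K,T
def cloud(d,K,T):
    v,u=np.mgrid[:480,:640];P=np.stack([(u-K[0,2])/K[0,0]*d,(v-K[1,2])/K[1,1]*d,d],-1)
    return P@T[:3,:3].T+T[:3,3]
E
python3 - <<'E'
from h import *
s=bot.read_state();print(s["time_s"],s["position"],np.round(s["tcp_rot"],3),s["opening"])
ims=[]
for n in("top","side"):
    p,d,K,T=cam(n);W=cloud(d,K,T);np.save(n+"W.npy",W);np.save(n+"d.npy",d);ims.append(p)
    for l in("tea_carton","drawer_unit","drawer_face","tea_canister","honey_jar","green_mug","yellow_apple"):
        r=bot.trace(l,n)
        if r and (r[0]["mask"]&(d>0)).sum()>20:
            P=W[r[0]["mask"]&(d>0)];print(n,l,round(r[0]["conf"],2),len(P),np.round(np.percentile(P,[2,50,98],axis=0),3).tolist())
    cv2.imwrite(f"pics/{n}0.png",p[:,:,::-1])
E
```

```text
0.0 [ 0.24252009 -0.57515776  0.19725843] [[ 0.922  0.388 -0.001]
 [ 0.388 -0.922  0.002]
 [ 0.    -0.002 -1.   ]] 0.9982490731552501
top tea_carton 0.61 925 [[0.532, 0.096, 0.025], [0.567, 0.13, 0.154], [0.603, 0.168, 0.159]]
top drawer_unit 0.8 17045 [[0.447, -0.191, 0.018], [0.626, 0.01, 0.099], [0.787, 0.222, 0.117]]
top drawer_face 0.56 8179 [[0.439, -0.129, 0.017], [0.546, 0.03, 0.024], [0.672, 0.231, 0.099]]
top tea_canister 0.77 2024 [[0.746, 0.049, 0.125], [0.785, 0.093, 0.235], [0.84, 0.142, 0.248]]
top honey_jar 0.62 556 [[0.703, -0.133, 0.127], [0.723, -0.108, 0.199], [0.753, -0.084, 0.203]]
top yellow_apple 0.89 785 [[0.413, -0.423, 0.041], [0.447, -0.386, 0.07], [0.481, -0.356, 0.078]]
side tea_carton 0.64 1555 [[0.531, 0.095, 0.033], [0.574, 0.116, 0.134], [0.609, 0.167, 0.16]]
side drawer_unit 0.69 17292 [[0.437, -0.214, 0.013], [0.631, -0.039, 0.098], [0.847, 0.221, 0.119]]
side drawer_face 0.63 7354 [[0.429, -0.135, 0.02], [0.519, 0.013, 0.029], [0.65, 0.234, 0.102]]
side tea_canister 0.82 2199 [[0.75, 0.047, 0.132], [0.8, 0.073, 0.236], [0.841, 0.138, 0.249]]
side green_mug 0.57 1040 [[0.483, 0.326, 0.018], [0.521, 0.396, 0.072], [0.559, 0.435, 0.102]]
side yellow_apple 0.93 1156 [[0.417, -0.431, 0.001], [0.454, -0.397, 0.071], [0.485, -0.359, 0.078]]
```

View pics/top0.png

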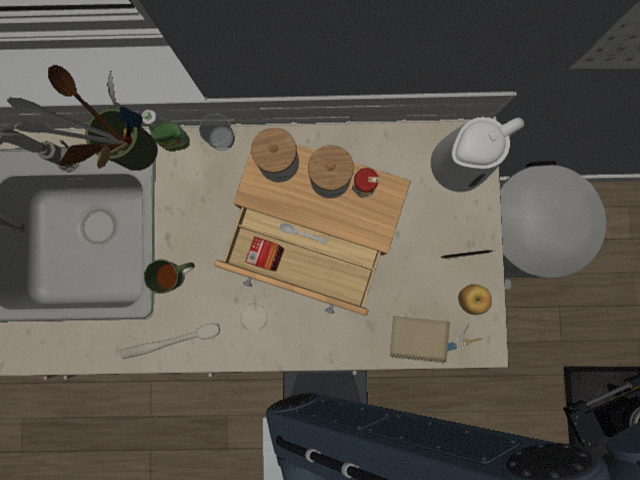

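```bash
python3 - <<'E'
import numpy as np,cv2
W=np.load("topW.npy");d=np.load("topd.npy")
ok=(d>0)
# unit top and drawer front top
P=W[ok&(abs(W[...,2]-.114)<.006)&(W[...,0]>.55)];print("unittop",len(P),cv2.minAreaRect(P[:,:2].astype(np.float32)*1000),P[:,0].min())
P=W[ok&(abs(W[...,2]-.098)<.007)&(W[...,0]<.56)&(abs(W[...,1])<.3)]
print("front",len(P));
f=np.polyfit(P[:,1],P[:,0],1);print(f,np.degrees(np.arctan(f[0])),np.percentile(P,[1,50,99],axis=0).round(3))
P=W[ok&(abs(W[...,2]-.157)<.007)&(W[...,0]<.64)&(abs(W[...,1])<.3)]
print("carton top",len(P),cv2.minAreaRect(P[:,:2].astype(np.float32)*1000),np.median(P,0))
E
```

```text
unittop 9636 ((746.8782958984375, -3.4490966796875), (384.1421203613281, 1596.3326416015625), 0.21025601029396057) 0.554402078617919
front 1044
[0.34793288 0.46142617] 19.18446629887818 [[ 0.421 -0.111  0.092]
 [ 0.486  0.072  0.097]
 [ 0.553  0.255  0.103]]
carton top 730 ((569.3251342773438, 134.65859985351562), (65.15310668945312, 64.9462890625), 70.24784851074219) [0.56952384 0.13499384 0.1546021 ]
```

The top view shows the drawer open, with its front running from (217,264) to (367,312). The carton stands at about (265,253), near the left end, so the room is on the right, towards unit -y. The unit's yaw is about -19.2°. First I'll raise the tool, align it with the unit and close the fingers.

Request:
move_arm:
  increments:
    - {"xyz": [0,0,-12],"roll": 0.122,"grip": 0}
    - {"xyz": [0,0,-12],"roll": 0.122,"grip": 0}
    - {"xyz": [0,0,-12],"roll": 0.122,"grip": 0}
    - {"xyz": [0,0,-12],"roll": 0.122,"grip": 0}
    - {"xyz": [0,0,-12],"roll": 0.122,"grip": 0}

```text
time_s: 1.22
position: [0.2427, -0.5758, 0.2588]
tcp_rot: [[0.976, -0.216, -0.0], [-0.216, -0.976, 0.0], [-0.0, -0.0, -1.0]]
force: [-0.2, 0.0, -0.2]
opening: 0.708
grasp_force: 0.0
```

Request:
move_arm:
  increments:
    - {"xyz": [0,0,0],"roll": 0.122,"grip": 0}
    - {"xyz": [3,-40,0],"roll": 0,"grip": 0}
    - {"xyz": [3,-40,0],"roll": 0,"grip": 0}
    - {"xyz": [3,-40,0],"roll": 0,"grip": 0}
    - {"xyz": [3,-40,0],"roll": 0,"grip": 0}

```text
time_s: 1.63
position: [0.3066, -0.4271, 0.2582]
tcp_rot: [[0.945, -0.328, 0.0], [-0.328, -0.945, 0.0], [0.0, -0.0, -1.0]]
force: [0.8, -0.5, -0.3]
opening: 0.326
grasp_force: 0.0
```

Request:
move_arm:
  increments:
    - {"xyz": [3,-40,0],"roll": 0,"grip": 0}
    - {"xyz": [3,-40,0],"roll": 0,"grip": 0}
    - {"xyz": [3,-40,0],"roll": 0,"grip": 0}
    - {"xyz": [3,-40,0],"roll": 0,"grip": 0}
    - {"xyz": [3,-40,0],"roll": 0,"grip": 0}

```text
time_s: 2.05
position: [0.3864, -0.2428, 0.2585]
tcp_rot: [[0.945, -0.328, 0.001], [-0.328, -0.945, -0.0], [0.001, 0.0, -1.0]]
force: [0.3, 0.1, -0.6]
opening: 0.02
grasp_force: 0.0
```

Request:
move_arm:
  increments:
    - {"xyz": [3,-40,0],"roll": 0,"grip": 0}
    - {"xyz": [3,-40,0],"roll": 0,"grip": 0}
    - {"xyz": [3,-40,0],"roll": 0,"grip": 0}
    - {"xyz": [3,-40,0],"roll": 0,"grip": 0}
    - {"xyz": [0,0,0],"roll": 0,"grip": 0}

```text
time_s: 2.47
position: [0.4511, -0.0909, 0.2586]
tcp_rot: [[0.947, -0.32, 0.002], [-0.32, -0.947, 0.003], [0.0, -0.004, -1.0]]
force: [-0.4, -0.3, 0.2]
opening: 0.001
grasp_force: 0.0
```

Request:
move_arm:
  increments:
    - {"xyz": [5,-40,0],"roll": 0,"grip": 0}
    - {"xyz": [5,-40,0],"roll": 0,"grip": 0}
    - {"xyz": [5,-40,0],"roll": 0,"grip": 0}
    - {"xyz": [5,-40,0],"roll": 0,"grip": 0}
    - {"xyz": [5,-40,0],"roll": 0,"grip": 0}

```text
time_s: 2.88
position: [0.5393, 0.0849, 0.2585]
tcp_rot: [[0.945, -0.327, 0.0], [-0.327, -0.945, -0.0], [0.001, 0.0, -1.0]]
force: [0.9, -1.2, -0.4]
opening: -0.001
grasp_force: 0.0
```

Request:
move_arm:
  increments:
    - {"xyz": [5,-40,0],"roll": 0,"grip": 0}
    - {"xyz": [5,-40,0],"roll": 0,"grip": 0}
    - {"xyz": [4,-40,0],"roll": 0,"grip": 0}
    - {"xyz": [0,0,0],"roll": 0,"grip": 0}
    - {"xyz": [0,0,0],"roll": 0,"grip": 0}

```text
time_s: 3.3
position: [0.5915, 0.1938, 0.2577]
tcp_rot: [[0.946, -0.324, -0.0], [-0.324, -0.946, -0.0], [-0.0, 0.001, -1.0]]
force: [-0.6, -0.9, 0.1]
opening: 0.003
grasp_force: 0.0
```

```bash
python3 - <<'E'
from h import *
p,d,K,T=cam("wrist");W=cloud(d,K,T);cv2.imwrite("pics/w1.png",p[:,:,::-1])
P=W[(d>0)&(abs(W[...,2]-.157)<.007)&(abs(W[...,0]-.57)<.08)&(abs(W[...,1]-.135)<.07)]
s=bot.read_state();print(len(P),s["position"],np.round(s["tcp_rot"],3))
if len(P)>50:print(cv2.minAreaRect(P[:,:2].astype(np.float32)*1000),np.median(P,0))
E
```

```text
7522 [0.59081779 0.19228272 0.25768888] [[ 0.945 -0.326 -0.001]
 [-0.326 -0.945 -0.001]
 [-0.001  0.001 -1.   ]]
((571.7714233398438, 135.7152099609375), (65.40338897705078, 65.82969665527344), 69.74898529052734) [0.57381348 0.13630189 0.15546956]
```

Request:
move_arm:
  increments:
    - {"xyz": [0,-10,25],"roll": 0,"grip": 0}
    - {"xyz": [0,0,35],"roll": 0,"grip": 0}
    - {"xyz": [0,0,35],"roll": 0,"grip": 0}
    - {"xyz": [0,0,25],"roll": 0,"grip": 0}
    - {"xyz": [0,0,0],"roll": 0,"grip": 0}

```text
time_s: 3.77
position: [0.5892, 0.1989, 0.1328]
tcp_rot: [[0.944, -0.329, -0.013], [-0.329, -0.944, -0.002], [-0.012, 0.007, -1.0]]
force: [-0.2, -0.4, -0.8]
opening: 0.009
grasp_force: 0.0
```

Request:
move_arm:
  increments:
    - {"xyz": [0,5,0],"roll": 0,"grip": 0}
    - {"xyz": [0,5,0],"roll": 0,"grip": 0}
    - {"xyz": [0,5,0],"roll": 0,"grip": 0}
    - {"xyz": [0,4,0],"roll": 0,"grip": 0}
    - {"xyz": [0,4,0],"roll": 0,"grip": 0}

```text
time_s: 4.18
position: [0.5878, 0.1794, 0.1401]
tcp_rot: [[0.945, -0.328, 0.003], [-0.328, -0.945, 0.0], [0.003, -0.001, -1.0]]
force: [-0.6, 0.3, -0.0]
opening: 0.009
grasp_force: 0.0
```

Request:
move_arm:
  increments:
    - {"xyz": [0,5,0],"roll": 0,"grip": 0}
    - {"xyz": [0,5,0],"roll": 0,"grip": 0}
    - {"xyz": [0,5,0],"roll": 0,"grip": 0}
    - {"xyz": [0,5,0],"roll": 0,"grip": 0}
    - {"xyz": [0,0,0],"roll": 0,"grip": 0}

```text
time_s: 4.6
position: [0.5799, 0.1602, 0.1382]
tcp_rot: [[0.945, -0.328, -0.001], [-0.328, -0.945, -0.0], [-0.001, 0.001, -1.0]]
force: [-0.1, 0.3, 0.4]
opening: 0.004
grasp_force: 0.0
```

```bash
python3 - <<'E'
from h import *
p,d,K,T=cam("side");cv2.imwrite("pics/s1.png",p[:,:,::-1])
E
```

```text
(no output)
```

View pics/s1.png

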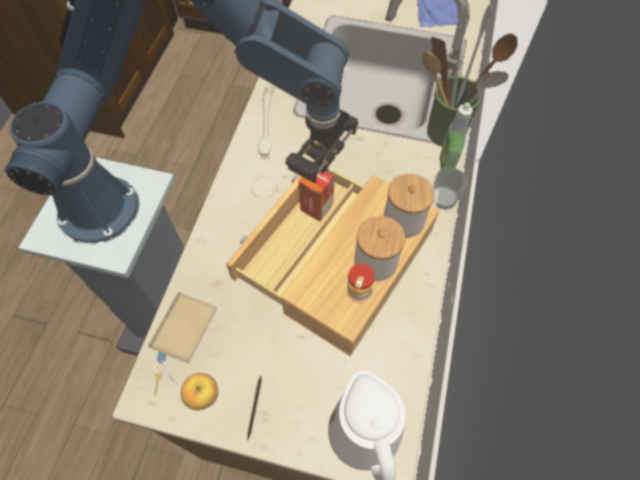

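The side view shows the fingers at the carton's left face, around (315,175), with the carton starting to lean. I'll keep pushing.

Request:
move_arm:
  increments:
    - {"xyz": [0,5,0],"roll": 0,"grip": 0}
    - {"xyz": [0,5,0],"roll": 0,"grip": 0}
    - {"xyz": [0,5,0],"roll": 0,"grip": 0}
    - {"xyz": [0,5,0],"roll": 0,"grip": 0}
    - {"xyz": [0,5,0],"roll": 0,"grip": 0}

```text
time_s: 5.07
position: [0.572, 0.137, 0.1382]
tcp_rot: [[0.945, -0.327, -0.0], [-0.327, -0.945, -0.0], [-0.0, 0.0, -1.0]]
force: [0.6, -0.2, -0.1]
opening: 0.007
grasp_force: 0.0
```

Request:
move_arm:
  increments:
    - {"xyz": [0,5,0],"roll": 0,"grip": 0}
    - {"xyz": [0,5,0],"roll": 0,"grip": 0}
    - {"xyz": [0,5,0],"roll": 0,"grip": 0}
    - {"xyz": [0,0,0],"roll": 0,"grip": 0}
    - {"xyz": [0,0,0],"roll": 0,"grip": 0}

```text
time_s: 5.48
position: [0.5673, 0.1231, 0.1383]
tcp_rot: [[0.945, -0.328, 0.0], [-0.328, -0.945, 0.0], [0.0, -0.0, -1.0]]
force: [0.4, 0.1, -0.4]
opening: 0.006
grasp_force: 0.0
```

```bash
python3 - <<'E'
from h import *
p,d,K,T=cam("side");cv2.imwrite("pics/s2.png",cv2.resize(p[120:320,200:460,::-1],None,fx=2.5,fy=2.5))
W=cloud(d,K,T)
for r in bot.trace("tea_carton","side")[:2]:
    P=W[r["mask"]&(d>0)];print(r["conf"],np.percentile(P,[2,50,98],axis=0).round(3))
E
```

```text
0.81 [[0.536 0.095 0.035]
 [0.585 0.109 0.11 ]
 [0.608 0.15  0.16 ]]
```

View pics/s2.png

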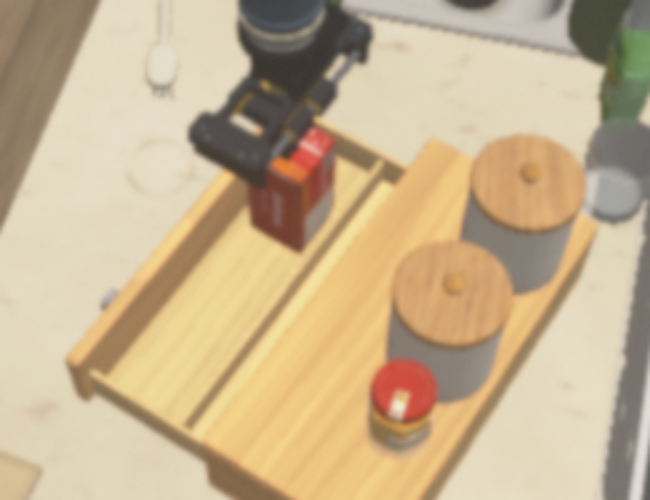

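The carton still stands at (290,195) in this crop, with no contact force, although the TCP should be at the carton. I'll check the projection and the wrist view.

```bash
python3 - <<'E'
from h import *
s=bot.read_state()
p,d,K,T=cam("side");W=cloud(d,K,T)
def proj(X):
    c=np.linalg.inv(T)@np.r_[X,1];return (K@c[:3]/c[2])[:2],c[2]
print(s["position"],s["time_s"],proj(s["position"]))
u=proj(s["position"])[0].round().astype(int)
M=(d>0)&(W[...,2]>.125)&(W[...,2]<.3)&(abs(W[...,0]-.57)<.12)&(abs(W[...,1]-.13)<.15)
P=W[M];
for a in np.arange(.13,.27,.02):
    Q=P[abs(P[:,2]-a)<.01]
    if len(Q)>3:print(round(a,2),len(Q),np.percentile(Q,[3,50,97],axis=0).round(3)[:,:2].tolist())
v=p[110:260,240:400,::-1].copy();v=cv2.resize(v,None,fx=3,fy=3,interpolation=cv2.INTER_CUBIC);cv2.circle(v,tuple(int(t) for t in ((u-[240,110])*3)),4,(0,255,0),1)
w=cam("wrist")[0][:,:,::-1];w=cv2.resize(w,(400,300))
im=np.zeros((450,800+80,3),np.uint8);im[:,:480]=v;im[:300,480:]=w;cv2.imwrite("pics/s3.png",im[:,:800] if 0 else cv2.resize(im,(800,409)))
E
```

```text
[0.56743476 0.12345728 0.13831799] 5.5833 (array([313.91370787, 186.07991137]), np.float64(1.2676919242538467))
0.13 100 [[0.557, 0.095], [0.592, 0.106], [0.609, 0.15]]
0.15 357 [[0.559, 0.097], [0.587, 0.12], [0.608, 0.157]]
0.17 41 [[0.556, 0.107], [0.574, 0.119], [0.603, 0.15]]
0.19 15 [[0.558, 0.108], [0.571, 0.114], [0.575, 0.118]]
0.23 63 [[0.509, 0.03], [0.556, 0.052], [0.627, 0.195]]
0.25 573 [[0.521, 0.032], [0.586, 0.099], [0.623, 0.187]]
0.27 1055 [[0.509, 0.026], [0.559, 0.071], [0.625, 0.198]]
```

View pics/s3.png

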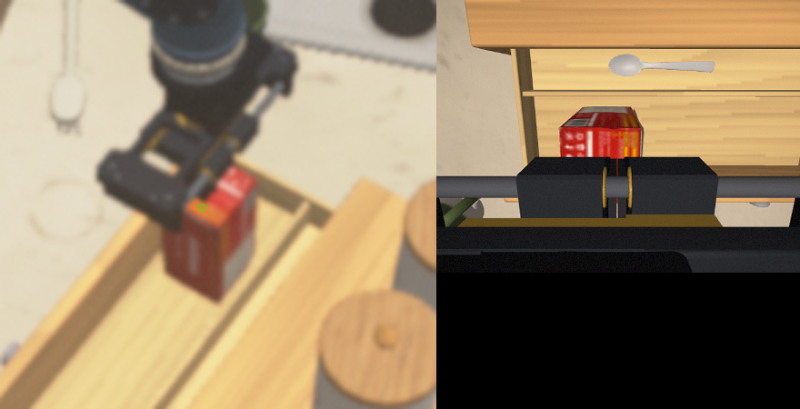

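```bash
python3 - <<'E'
from h import *
s=bot.read_state();R=s["tcp_rot"];print(bot.camera_model("wrist")["tool_from_camera"])
p,d,K,T=cam("wrist");W=cloud(d,K,T)
c=np.linalg.inv(T)@np.r_[s["position"],1];print("tcp px",(K@c[:3]/c[2])[:2],c[2])
L=(W-s["position"])@R
for v in range(140,330,12): print(v,[(u,)+tuple((L[v,u]*1000).round().astype(int)) if d[v,u] else (u,0) for u in (230,270,300,310,318,326,350)])
cv2.imwrite("pics/w2.png",cv2.resize(p[130:330,180:440,::-1],None,fx=3,fy=3))
E
```

```text
[[-3.21911025e-04 -9.67770875e-01 -2.51832145e-01  6.92062083e-02]
 [ 9.99999916e-01 -2.47908616e-04 -3.25582978e-04 -4.83945492e-04]
 [ 2.52658365e-04 -2.51832229e-01  9.67770874e-01 -1.86685767e-01]
 [ 0.00000000e+00  0.00000000e+00  0.00000000e+00  1.00000000e+00]]
tcp px [318.9748202  281.36344979] 0.19809728152705441
140 [(230, np.int64(66), np.int64(-64), np.int64(115)), (270, np.int64(66), np.int64(-35), np.int64(115)), (300, np.int64(66), np.int64(-13), np.int64(115)), (310, np.int64(66), np.int64(-6), np.int64(116)), (318, np.int64(66), np.int64(0), np.int64(115)), (326, np.int64(66), np.int64(5), np.int64(115)), (350, np.int64(66), np.int64(23), np.int64(114))]
152 [(230, np.int64(58), np.int64(-65), np.int64(116)), (270, np.int64(58), np.int64(-36), np.int64(115)), (300, np.int64(58), np.int64(-14), np.int64(115)), (310, np.int64(58), np.int64(-6), np.int64(115)), (318, np.int64(57), np.int64(0), np.int64(116)), (326, np.int64(58), np.int64(5), np.int64(115)), (350, np.int64(58), np.int64(23), np.int64(115))]
164 [(230, np.int64(51), np.int64(-57), np.int64(78)), (270, np.
[... 4190 characters left out ...]
nt64(39), np.int64(-17), np.int64(-118)), (270, np.int64(39), np.int64(-9), np.int64(-118)), (300, np.int64(12), np.int64(-7), np.int64(-58)), (310, np.int64(10), np.int64(-3), np.int64(-55)), (318, np.int64(-6), np.int64(0), np.int64(-18)), (326, np.int64(10), np.int64(2), np.int64(-54)), (350, np.int64(38), np.int64(5), np.int64(-117))]
320 [(230, np.int64(36), np.int64(-17), np.int64(-118)), (270, np.int64(36), np.int64(-9), np.int64(-118)), (300, np.int64(33), np.int64(-4), np.int64(-112)), (310, np.int64(33), np.int64(-2), np.int64(-111)), (318, np.int64(32), np.int64(0), np.int64(-110)), (326, np.int64(33), np.int64(1), np.int64(-111)), (350, np.int64(36), np.int64(5), np.int64(-118))]
```

View pics/w2.png

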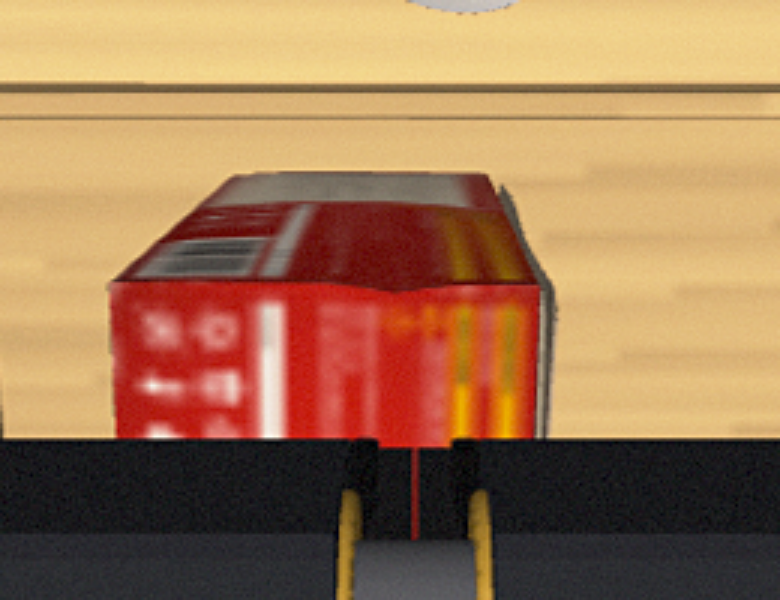

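The wrist crop shows the closed fingertips, at (410,445), hanging above the carton top at tool z ≈ -17 mm. The visible fingers end about 25 mm short of the reported TCP, so they passed over the carton without touching it. I'll back out and come in lower.

Request:
move_arm:
  increments:
    - {"xyz": [0,-20,0],"roll": 0,"grip": 0}
    - {"xyz": [0,-25,0],"roll": 0,"grip": 0}
    - {"xyz": [0,-25,0],"roll": 0,"grip": 0}
    - {"xyz": [0,-20,0],"roll": 0,"grip": 0}
    - {"xyz": [0,0,0],"roll": 0,"grip": 0}

```text
time_s: 6.15
position: [0.5982, 0.2122, 0.1384]
tcp_rot: [[0.946, -0.324, 0.003], [-0.324, -0.946, 0.002], [0.002, -0.003, -1.0]]
force: [0.1, -0.3, 0.4]
opening: 0.004
grasp_force: 0.0
```

```bash
python3 - <<'E'
from h import *
s=bot.read_state();R=s["tcp_rot"];print(s["position"])
p,d,K,T=cam("wrist");W=cloud(d,K,T)
L=(W-s["position"])@R*1000
for v in range(264,312,4): print(v,[tuple(L[v,u].round().astype(int).tolist()) if d[v,u] else 0 for u in (298,304,310,326,332)])
cv2.imwrite("pics/w3.png",cv2.resize(p[130:330,180:440,::-1],None,fx=3,fy=3))
for r in bot.trace("tea_carton","wrist")[:1]:
    P=W[r["mask"]&(d>0)];P=P[abs(P[:,2]-.156)<.006];print(r["conf"],cv2.minAreaRect(P[:,:2].astype(np.float32)*1000))
E
```

```text
[0.59816917 0.21218827 0.1383834 ]
264 [(-21, -15, 93), (-28, -11, 115), (-28, -7, 114), (-28, 6, 114), (-28, 11, 116)]
268 [(-24, -15, 92), (-31, -11, 114), (-31, -7, 115), (-32, 6, 116), (-32, 11, 115)]
272 [(-27, -15, 91), (-35, -12, 115), 0, (-35, 6, 114), (-35, 11, 116)]
276 [(12, -9, -25), (12, -6, -26), (-38, -7, 116), (-39, 6, 116), (11, 5, -24)]
280 [(12, -9, -30), (12, -6, -30), 0, (10, 3, -25), (12, 5, -30)]
284 [(12, -8, -35), (12, -6, -35), (10, -4, -31), (10, 3, -29), (12, 5, -35)]
288 [(12, -8, -40), (12, -6, -39), (10, -4, -36), (10, 3, -35), (12, 5, -40)]
292 [(12, -8, -44), (12, -6, -43), (10, -4, -38), (10, 3, -39), (12, 5, -43)]
296 [(37, -5, -108), (11, -6, -46), (10, -4, -43), (10, 3, -43), (12, 5, -47)]
300 [(36, -5, -109), (10, -6, -47), (10, -3, -47), (10, 2, -47), (11, 5, -49)]
304 [(35, -5, -109), (10, -6, -51), (10, -3, -51), (10, 2, -51), (10, 5, -51)]
308 [(34, -5, -108), (10, -5, -55), (10, -3, -54), (10, 2, -53), (10, 4, -54)]
0.87 ((571.659423828125, 135.5541534423828), (66.06908416748047, 65.98957824707031), 69.88768768310547)
```

View pics/w3.png

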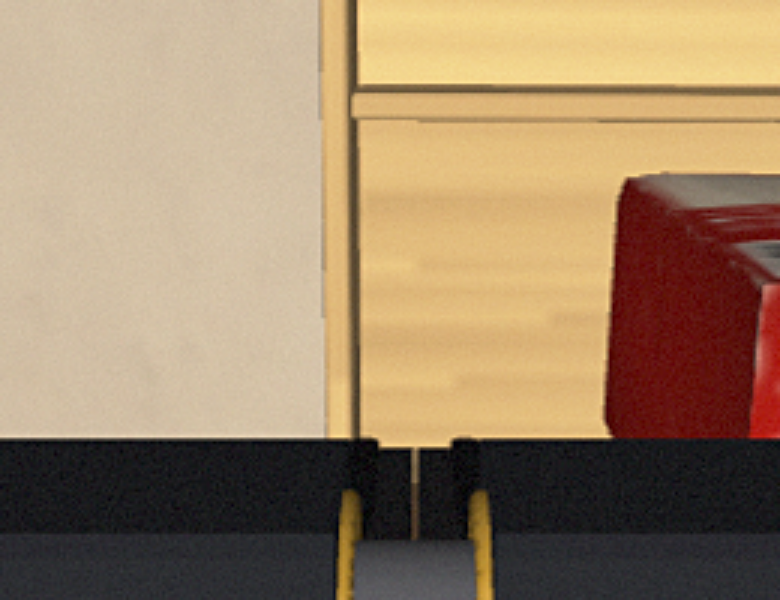

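Confirmed: the fingertips really end about 25 mm behind the TCP, and the carton is untouched. I'll lower 33 mm and push.

Request:
move_arm:
  increments:
    - {"xyz": [0,0,20],"roll": 0,"grip": 0}
    - {"xyz": [0,0,13],"roll": 0,"grip": 0}
    - {"xyz": [0,10,0],"roll": 0,"grip": 0}
    - {"xyz": [0,10,0],"roll": 0,"grip": 0}
    - {"xyz": [0,5,0],"roll": 0,"grip": 0}

```text
time_s: 6.67
position: [0.5879, 0.1825, 0.1057]
tcp_rot: [[0.945, -0.328, -0.001], [-0.328, -0.945, -0.001], [-0.0, 0.001, -1.0]]
force: [0.4, -0.2, 0.3]
opening: 0.006
grasp_force: 0.0
```

Request:
move_arm:
  increments:
    - {"xyz": [0,5,0],"roll": 0,"grip": 0}
    - {"xyz": [0,5,0],"roll": 0,"grip": 0}
    - {"xyz": [0,5,0],"roll": 0,"grip": 0}
    - {"xyz": [0,5,0],"roll": 0,"grip": 0}
    - {"xyz": [0,5,0],"roll": 0,"grip": 0}

```text
time_s: 7.08
position: [0.5806, 0.1608, 0.1057]
tcp_rot: [[0.945, -0.327, 0.001], [-0.327, -0.945, 0.0], [0.001, -0.001, -1.0]]
force: [-0.3, 0.8, -0.3]
opening: -0.0
grasp_force: 0.2
```

Request:
move_arm:
  increments:
    - {"xyz": [0,5,0],"roll": 0,"grip": 0}
    - {"xyz": [0,5,0],"roll": 0,"grip": 0}
    - {"xyz": [0,5,0],"roll": 0,"grip": 0}
    - {"xyz": [0,0,0],"roll": 0,"grip": 0}
    - {"xyz": [0,0,0],"roll": 0,"grip": 0}

```text
time_s: 7.5
position: [0.5753, 0.1467, 0.1051]
tcp_rot: [[0.945, -0.328, -0.0], [-0.328, -0.945, 0.0], [-0.0, 0.0, -1.0]]
force: [1.3, -0.2, 0.8]
opening: 0.006
grasp_force: 0.0
```

```bash
python3 - <<'E'
from h import *
p,d,K,T=cam("side");W=cloud(d,K,T);print(bot.read_state()["position"])
cv2.imwrite("pics/s4.png",cv2.resize(p[120:320,200:460,::-1],None,fx=2.5,fy=2.5))
E
```

```text
[0.57544502 0.14693731 0.10517739]
```

View pics/s4.png

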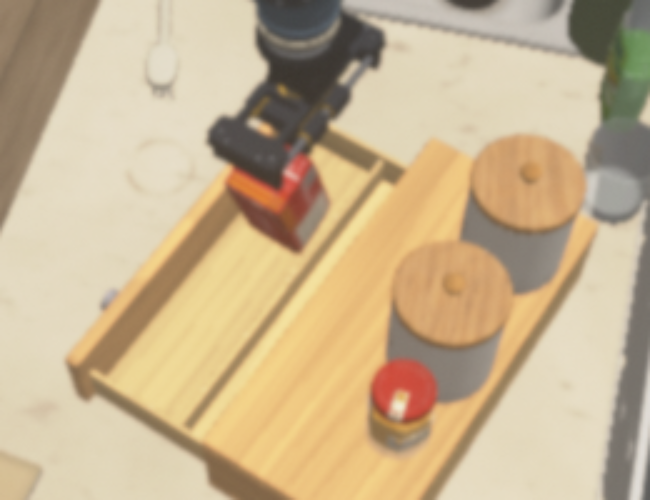

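The carton at (280,205) is now leaning over towards the right end, with its base still at (300,250). I'll keep going.

Request:
move_arm:
  increments:
    - {"xyz": [0,5,0],"roll": 0,"grip": 0}
    - {"xyz": [0,5,0],"roll": 0,"grip": 0}
    - {"xyz": [0,5,0],"roll": 0,"grip": 0}
    - {"xyz": [0,5,0],"roll": 0,"grip": 0}
    - {"xyz": [0,5,0],"roll": 0,"grip": 0}

```text
time_s: 7.97
position: [0.567, 0.1228, 0.1052]
tcp_rot: [[0.945, -0.327, -0.0], [-0.327, -0.945, -0.0], [-0.0, 0.0, -1.0]]
force: [-0.1, 0.7, 0.5]
opening: 0.008
grasp_force: 0.0
```

Request:
move_arm:
  increments:
    - {"xyz": [0,5,0],"roll": 0,"grip": 0}
    - {"xyz": [0,5,0],"roll": 0,"grip": 0}
    - {"xyz": [0,0,0],"roll": 0,"grip": 0}
    - {"xyz": [0,0,0],"roll": 0,"grip": 0}
    - {"xyz": [0,0,0],"roll": 0,"grip": 0}

```text
time_s: 8.38
position: [0.5642, 0.1139, 0.1053]
tcp_rot: [[0.945, -0.327, 0.0], [-0.327, -0.945, 0.0], [0.0, -0.0, -1.0]]
force: [-0.3, 0.4, -0.0]
opening: 0.005
grasp_force: 0.0
```

```bash
python3 - <<'E'
from h import *
p,d,K,T=cam("side");W=cloud(d,K,T);print(bot.read_state()["position"])
cv2.imwrite("pics/s5.png",cv2.resize(p[120:320,200:460,::-1],None,fx=2.5,fy=2.5))
for r in bot.trace("tea_carton","side")[:1]:
    P=W[r["mask"]&(d>0)];print(r["conf"],np.percentile(P,[2,50,98],axis=0).round(3).tolist())
    Q=P[P[:,2]>np.percentile(P[:,2],70)-.004];print(cv2.minAreaRect(Q[:,:2].astype(np.float32)*1000))
E
```

```text
[0.56417714 0.11402792 0.10530777]
0.64 [[0.493, -0.026, 0.033], [0.542, 0.028, 0.085], [0.584, 0.094, 0.091]]
((536.3328857421875, 43.00687026977539), (132.71754455566406, 66.72338104248047), 71.02828216552734)
```

View pics/s5.png

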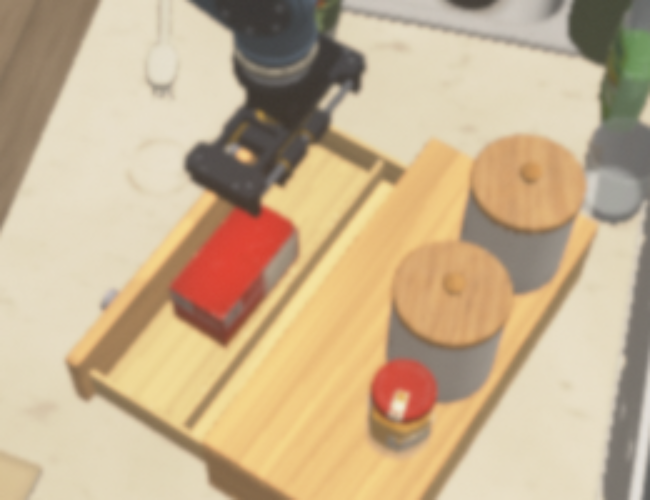

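The carton now lies flat along the compartment, centred near (235,270) in the crop, which is world (.536,.043). Before closing the drawer I'll check the clearance for the wrist camera, which sits on tool +x, and the room left on joint 6.

```bash
python3 - <<'E'
from h import *
s=bot.read_state();print(np.round(s["joint_positions"],1))
W=np.load("topW.npy");d=np.load("topd.npy");yaw=np.radians(-19.2)
xu=np.array([np.cos(yaw),np.sin(yaw)]);yu=np.array([-xu[1],xu[0]])
L=np.stack([(W[...,:2]-[.486,.072])@xu,(W[...,:2]-[.486,.072])@yu,W[...,2]],-1)
P=L[(d>0)&(abs(L[...,1])<.2)&(L[...,0]>0)&(L[...,0]<.4)]
t=P[abs(P[:,2]-.114)<.006];print("unit front edge",np.percentile(t[t[:,0]>.1][:,0],1))
for lo in np.arange(-.2,.2,.04):
    c=P[(P[:,2]>.18)&(P[:,2]<.27)&(P[:,1]>=lo)&(P[:,1]<lo+.04)]
    if len(c)>10:print(round(lo,2),np.percentile(c[:,0],2).round(3))
E
```

```text
[  0.3  33.5  94.2   0.   52.3 109.4]
unit front edge 0.15333614930035167
-0.12 0.265
-0.08 0.25
-0.04 0.236
0.0 0.238
0.04 0.263
0.08 0.236
0.12 0.235
0.16 0.254
```

Request:
move_arm:
  increments:
    - {"xyz": [0,-5,-30],"roll": 0,"grip": 0}
    - {"xyz": [0,0,-35],"roll": 0,"grip": 0}
    - {"xyz": [0,0,-35],"roll": 0,"grip": 0}
    - {"xyz": [-37,23,0],"roll": 0,"grip": 0}
    - {"xyz": [-37,23,0],"roll": 0,"grip": 0}

```text
time_s: 8.9
position: [0.4882, 0.1003, 0.2081]
tcp_rot: [[0.945, -0.326, 0.01], [-0.326, -0.945, -0.0], [0.009, -0.003, -1.0]]
force: [-0.6, -1.4, -0.4]
opening: 0.003
grasp_force: 0.0
```

Request:
move_arm:
  increments:
    - {"xyz": [-25,-12,0],"roll": 0,"grip": 0}
    - {"xyz": [-18,-11,0],"roll": 0,"grip": 0}
    - {"xyz": [0,0,0],"roll": 0,"grip": 0}
    - {"xyz": [0,0,40],"roll": 0,"grip": 0}
    - {"xyz": [0,0,40],"roll": 0,"grip": 0}

```text
time_s: 9.32
position: [0.4554, 0.1365, 0.1269]
tcp_rot: [[0.946, -0.325, 0.011], [-0.325, -0.946, 0.0], [0.01, -0.004, -1.0]]
force: [-0.0, -0.1, -0.4]
opening: 0.001
grasp_force: 0.0
```

Request:
move_arm:
  increments:
    - {"xyz": [0,0,40],"roll": 0,"grip": 0}
    - {"xyz": [0,0,30],"roll": 0,"grip": 0}
    - {"xyz": [0,0,13],"roll": 0,"grip": 0}
    - {"xyz": [0,0,0],"roll": 0,"grip": 0}
    - {"xyz": [10,0,0],"roll": 0,"grip": 0}

```text
time_s: 9.73
position: [0.4587, 0.1329, 0.0414]
tcp_rot: [[0.945, -0.326, -0.005], [-0.326, -0.945, -0.0], [-0.005, 0.002, -1.0]]
force: [0.7, 0.5, 0.2]
opening: 0.006
grasp_force: 0.0
```

Request:
move_arm:
  increments:
    - {"xyz": [6,0,0],"roll": 0,"grip": 0}
    - {"xyz": [6,0,0],"roll": 0,"grip": 0}
    - {"xyz": [6,0,0],"roll": 0,"grip": 0}
    - {"xyz": [6,0,0],"roll": 0,"grip": 0}
    - {"xyz": [6,0,0],"roll": 0,"grip": 0}

```text
time_s: 10.15
position: [0.4893, 0.1229, 0.043]
tcp_rot: [[0.945, -0.327, -0.0], [-0.327, -0.945, 0.0], [-0.0, -0.0, -1.0]]
force: [-2.0, 1.3, 1.8]
opening: 0.006
grasp_force: 1.2
```

Contact, about 2.4 N. I'll push the drawer in.

Request:
move_arm:
  increments:
    - {"xyz": [7,0,0],"roll": 0,"grip": 0}
    - {"xyz": [7,0,0],"roll": 0,"grip": 0}
    - {"xyz": [7,0,0],"roll": 0,"grip": 0}
    - {"xyz": [7,0,0],"roll": 0,"grip": 0}
    - {"xyz": [7,0,0],"roll": 0,"grip": 0}

```text
time_s: 10.57
position: [0.5226, 0.1112, 0.0422]
tcp_rot: [[0.945, -0.327, -0.0], [-0.327, -0.945, -0.0], [-0.0, 0.0, -1.0]]
force: [-2.7, 0.5, 2.6]
opening: 0.005
grasp_force: 1.1
```

Request:
move_arm:
  increments:
    - {"xyz": [7,0,0],"roll": 0,"grip": 0}
    - {"xyz": [7,0,0],"roll": 0,"grip": 0}
    - {"xyz": [7,0,0],"roll": 0,"grip": 0}
    - {"xyz": [7,0,0],"roll": 0,"grip": 0}
    - {"xyz": [7,0,0],"roll": 0,"grip": 0}

```text
time_s: 10.98
position: [0.5557, 0.0997, 0.0422]
tcp_rot: [[0.945, -0.327, -0.0], [-0.327, -0.945, -0.0], [-0.0, 0.0, -1.0]]
force: [-2.7, -0.4, 2.2]
opening: 0.006
grasp_force: 1.1
```

Request:
move_arm:
  increments:
    - {"xyz": [7,0,0],"roll": 0,"grip": 0}
    - {"xyz": [7,0,0],"roll": 0,"grip": 0}
    - {"xyz": [7,0,0],"roll": 0,"grip": 0}
    - {"xyz": [7,0,0],"roll": 0,"grip": 0}
    - {"xyz": [7,0,0],"roll": 0,"grip": 0}

```text
time_s: 11.4
position: [0.5888, 0.0883, 0.0421]
tcp_rot: [[0.945, -0.327, -0.0], [-0.327, -0.945, -0.0], [-0.0, 0.0, -1.0]]
force: [-2.4, -1.1, 1.0]
opening: 0.006
grasp_force: 1.1
```

Request:
move_arm:
  increments:
    - {"xyz": [6,0,0],"roll": 0,"grip": 0}
    - {"xyz": [5,0,0],"roll": 0,"grip": 0}
    - {"xyz": [4,0,0],"roll": 0,"grip": 0}
    - {"xyz": [3,0,0],"roll": 0,"grip": 0}
    - {"xyz": [2,0,0],"roll": 0,"grip": 0}

```text
time_s: 11.82
position: [0.6076, 0.0819, 0.0422]
tcp_rot: [[0.945, -0.327, 0.0], [-0.327, -0.945, -0.0], [0.0, 0.0, -1.0]]
force: [-2.4, -1.0, -0.0]
opening: 0.005
grasp_force: 1.0
```

Request:
move_arm:
  increments:
    - {"xyz": [3,0,0],"roll": 0,"grip": 0}
    - {"xyz": [3,0,0],"roll": 0,"grip": 0}
    - {"xyz": [2,0,0],"roll": 0,"grip": 0}
    - {"xyz": [2,0,0],"roll": 0,"grip": 0}
    - {"xyz": [0,0,0],"roll": 0,"grip": 0}

```text
time_s: 12.23
position: [0.6174, 0.0787, 0.0423]
tcp_rot: [[0.945, -0.327, 0.001], [-0.327, -0.945, 0.0], [0.001, -0.0, -1.0]]
force: [-0.4, -0.2, -0.5]
opening: 0.008
grasp_force: 0.4
```

Request:
move_arm:
  increments:
    - {"xyz": [1,0,0],"roll": 0,"grip": 0}
    - {"xyz": [1,0,0],"roll": 0,"grip": 0}
    - {"xyz": [1,0,0],"roll": 0,"grip": 0}
    - {"xyz": [1,0,0],"roll": 0,"grip": 0}

```text
time_s: 12.57
position: [0.6205, 0.0777, 0.0423]
tcp_rot: [[0.945, -0.327, 0.0], [-0.327, -0.945, 0.0], [-0.0, -0.0, -1.0]]
force: [-1.3, 1.2, 0.3]
opening: 0.003
grasp_force: 0.9
```

Request:
move_arm:
  increments:
    - {"xyz": [1,0,0],"roll": 0,"grip": 0}
    - {"xyz": [1,0,0],"roll": 0,"grip": 0}
    - {"xyz": [1,0,0],"roll": 0,"grip": 0}

```text
time_s: 12.82
position: [0.6216, 0.0773, 0.0423]
tcp_rot: [[0.945, -0.327, -0.004], [-0.327, -0.945, 0.001], [-0.004, 0.0, -1.0]]
force: [-6.1, 2.9, 5.4]
opening: 0.004
grasp_force: 3.5
```

Request:
move_arm:
  increments:
    - {"xyz": [1,0,0],"roll": 0,"grip": 0}
    - {"xyz": [1,0,0],"roll": 0,"grip": 0}
    - {"xyz": [0,0,0],"roll": 0,"grip": 0}

```text
time_s: 13.07
position: [0.6214, 0.0773, 0.0423]
tcp_rot: [[0.945, -0.327, -0.008], [-0.327, -0.945, 0.002], [-0.008, 0.001, -1.0]]
force: [-9.5, 3.3, 6.0]
opening: 0.007
grasp_force: 4.5
```

It has hit a firm stop. I'll retreat and look.

Request:
move_arm:
  increments:
    - {"xyz": [-10,0,0],"roll": 0,"grip": 0}
    - {"xyz": [-25,0,0],"roll": 0,"grip": 0}
    - {"xyz": [-30,0,0],"roll": 0,"grip": 0}
    - {"xyz": [-30,0,-20],"roll": 0,"grip": 0}
    - {"xyz": [-30,0,-30],"roll": 0,"grip": 0}

```text
time_s: 13.48
position: [0.5053, 0.1165, 0.09]
tcp_rot: [[0.945, -0.328, -0.003], [-0.328, -0.945, -0.0], [-0.003, 0.001, -1.0]]
force: [0.5, 1.0, 1.3]
opening: -0.001
grasp_force: 0.0
```

```bash
python3 - <<'E'
from h import *
p,d,K,T=cam("side");cv2.imwrite("pics/s6.png",p[:,:,::-1])
W=cloud(d,K,T);yaw=np.radians(-19.2);xu=np.array([np.cos(yaw),np.sin(yaw)]);yu=np.array([-xu[1],xu[0]])
L=np.stack([(W[...,:2]-[.486,.072])@xu,(W[...,:2]-[.486,.072])@yu,W[...,2]],-1)
P=L[(d>0)&(L[...,1]>-.18)&(L[...,1]<-.05)&(abs(L[...,2]-.098)<.004)&(L[...,0]>0.05)&(L[...,0]<.2)]
print(len(P),np.percentile(P[:,0],[3,50,97]).round(3))
E
```

```text
205 [0.138 0.143 0.148]
```

View pics/s6.png

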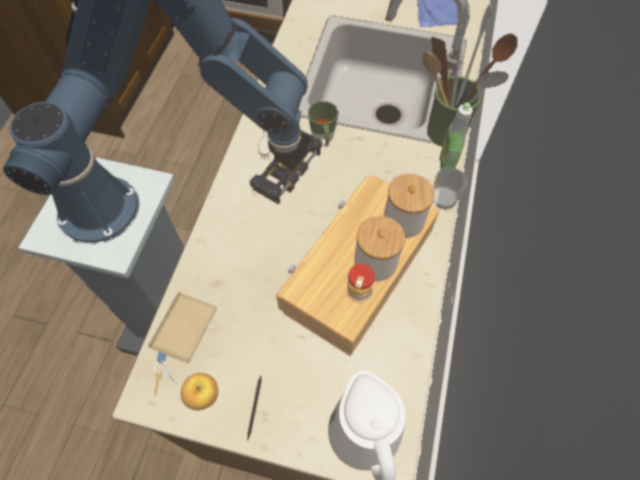

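The drawer is shut flush, its front edge running from (280,295) to (370,180). The canisters, jar, mug and apple are where they were, and the arm is clear of everything.

```bash
python3 -c "
from rig import bot
print(bot.hand_in())"
```

```text
the job is handed in; nothing more can be done
None
```

The carton was tipped flat along its compartment, the drawer was pushed in to a firm stop, and the job is handed in; no verdict came back. A first push passed over the carton without touching it.

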